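Wipe the off-cuts from the clearing board into its catch tray

TASK

Take the wooden scraper block by its handle and wipe the three plywood off-cuts along the aluminium board, over its open end and into the steel catch tray there; move them with the scraper only, not with the gripper. Then stand the scraper upright again in the middle of the black rubber mat and let go of it. Leave the tin, the white cup and the brass weight where they are.

Things in the scene. Friction and masses are not known exactly. Their poses are not given: they have to be found in the camera images.
- board: Clearing board, fixed. Origin: on the bench under the centre of its aluminium plate; z up; -x points along the plate to the tray (roughly to the robot). Plate 220 mm (x) x 130 mm (y), flat top 40 mm above the bench. Rims 8 mm thick, 13 mm above the top, run along both long sides and the back (+x): clear width 114 mm, x from +102 mm to the open edge at x = -110 mm, where the tray adjoins.
- tray_edge (a point): Middle of the plate's open, rimless edge, at board x = -110 mm, on the plate's top (40 mm above the bench); axes as the board's.
- tray (a point): Centre of the floor of the steel catch tray, fixed to the board's open end: board x = -155 mm, 3 mm above the bench; axes as the board's. Open above, inside about 87 mm (x) by 124 mm (y), from the plate's open edge to the far wall; walls reach 49 mm above the bench.
- scraper: Loose wooden scraper block, 0.3 kg, upright on the mat. Origin: centre of its flat rubber underside; z up. Foot 98 mm (y) x 40 mm (x) x 33 mm high; above it on two short posts a bar handle 80 mm (y) x 24 mm (x), from 50 to 100 mm above the underside (grasp across its 24 mm, closing along x). Same both ways round. It wipes with a long side, moved along its x.
- mat: Black rubber mat fixed on the bench, right of the board, 110 mm (x) x 140 mm (y) x 3 mm thick. Origin: centre of its underside; z up. The scraper starts within 15 mm of its middle, nearly aligned with it.
- offcut_plain: Plain rectangular off-cut: loose pale plywood, 60 mm (y) x 24 mm (x) x 12 mm thick, 30 g, lying flat on the plate, y within 0.2 rad of the board's y (across it), at board x -95 to +40 mm; which lies where varies. Origin: middle of the 60 x 24 outline, on the underside. 
- offcut_l: L-shaped off-cut: loose pale plywood, 60 mm (y) x 24 mm (x) x 12 mm thick, 30 g, lying flat on the plate, y within 0.2 rad of the board's y (across it), at board x -95 to +40 mm; which lies where varies. Origin: middle of the 60 x 24 outline, on the underside. A 14 mm wide bar on the +x side with one 10 mm foot, 22 mm wide, towards -x at its +y end.
- offcut_t: T-shaped off-cut: loose pale plywood, 60 mm (y) x 24 mm (x) x 12 mm thick, 30 g, lying flat on the plate, y within 0.2 rad of the board's y (across it), at board x -95 to +40 mm; which lies where varies. Origin: middle of the 60 x 24 outline, on the underside. A 14 mm wide bar on the +x side with a 10 mm stub, 22 mm wide, towards -x at its middle.
- tin: Bystander: round cream tin with a red lid, 78 mm across, 40 mm high, standing right of the back of the board; origin at its foot. Leave it alone.
- cup_white: Bystander: white parts cup, 63 mm across, 40 mm high, standing in front of the tin; origin at its foot. Leave it alone.
- weight_200: Bystander: small brass weight, 25 mm across, 40 mm high, standing left of the tray; origin at its foot. Leave it alone.

How it is judged:
On the way, in this order (a step that is already met when the one before it is completed fails the run):
1. the scraper has been picked up and set to the board (x of scraper in the frame of board between -0.14 and 0.12 m and y of scraper in the frame of board between -0.06 and 0.06 m and z of scraper in the frame of board below 0.052 m), for 0.1 s.
2. all three off-cuts are in the tray (x of offcut_plain in the frame of tray between -0.045 and 0.045 m and y of offcut_plain in the frame of tray between -0.065 and 0.065 m and z of each of offcut_plain, offcut_l, offcut_t in the frame of tray below 0.04 m and x of offcut_l in the frame of tray between -0.045 and 0.045 m and y of offcut_l in the frame of tray between -0.065 and 0.065 m and x of offcut_t in the frame of tray between -0.045 and 0.045 m and y of offcut_t in the frame of tray between -0.065 and 0.065 m), for 0.2 s.
At the end, for the whole second after the job is handed in: All three off-cuts lie at rest inside the catch tray (each centre inside its walls and lower than the plate's top); the scraper stands upright on the mat (tilt under 0.1 rad), its centre within 35 mm of the mat's centre, released and at rest (all of step 2 and linear speed of each of offcut_plain, offcut_l, offcut_t, scraper below 0.03 m/s and horizontal distance between scraper and mat below 0.035 m and height (world z) of scraper below 0.008 m and angle between scraper's own z axis and vertical below 0.1 rad and contact force between the fingers and scraper below 0.2 N); the robot touches nothing.
It fails at once if the gripper or arm touches an off-cut (contact force between any of the fingers, the arm and offcut_plain above 0.5 N or contact force between any of the fingers, the arm and offcut_l above 0.5 N or contact force between any of the fingers, the arm and offcut_t above 0.5 N).
It fails at once if a bystander (tin, cup or weight) is moved by more than 30 mm (distance of any of tin, cup_white, weight_200 from where it was at the start of the episode above 0.03 m).
It also fails if it takes over 51 s, if anything falls off the work surface, if the arm or the gripper's body presses on something with over 40 N, if the wrist force passes 120 N, or if a joint passes its speed limit or range.

ROBOT

A 6-joint arm with a two-finger parallel gripper is mounted at the origin on a cart in front of the work surface, level with it; the furniture and walls round the work are solid. World frame = base frame: x ahead of the robot, y to its left, z up, the work surface at z = 0. Lengths are in m, angles in rad, forces in N, time in s.
With the tool pointing down it reaches from about 0.25 to 0.775 m from the base axis. Payload 4 kg.
Tool frame: the origin (TCP) lies on the centre line of the jaws, within the pads' length; the fingertips stand 22 mm ahead of it and the grasp point (between the pads) lies 3 mm ahead of it; z points along the fingers, y is the line along which they close (so a half turn about z gives the same grasp; the last joint's range is limited). The gripper opens to 85 mm and grips with 20 to 120 N. Pads are 22 mm wide; open, the fingers measure 114 mm over their backs; the gripper's body (76 mm by 85 mm) begins 54 mm behind the grasp point. The pads swing forward as they close: fully open they stand 13 mm farther back than shut.
Start: joints at [-1.382, 0.087, 1.371, -0, 1.684, -0.103], TCP at [0.158, -0.527, 0.253] pointing down, gripper open.
Joint ranges: [-3.1, 3.1], [-0.76, 2.03], [0.27, 2.55], [-1.08, 4.22], [0.17, 2.65], [-2.57, 2.57]. Speed limits (rad/s): [2.79, 2.79, 3.14, 3.14, 3.14, 3.14].

INTERFACE

Orientations are given as a rotation vector (axis times angle).
In Python, from bench import observe, viewer, arm gives the robot as it stands. The module is installed in compiled form; this text tells all that it offers.
- The arm moves only by the tool step_arm, never from a script. Its argument "targets" is a list of rows, each a list of 2 entries, a list of its own where there are three numbers: the shift along the tool's x, y, z in cm, then the turn, a rotation vector about the tool's x, y, z in degrees. In form: [[[dx, dy, dz], [wx, wy, wz]], ...]. A call has 1 to 10 rows; each row is the pose to reach, as a shift and turn from the pose commanded when the call began, along the tool's axes at that moment; what a row does not reach only later rows make up. A row lasts 1/8 s, in which the tool goes at most 62.5 mm and 10.7 degrees, less where a joint would pass 70% of its speed; a pose out of reach is approached as far as the arm can. A call with a gripper value outside its range is refused whole. "grip" is the opening, from 0 (shut) to 1 (fully open), set as the call begins (left out, the last holds). The fingers move at their own pace and stop on an object; "grip_force" is the grip in N (left out, the last holds). Time passes only in rows, so rows that repeat a pose let the fingers close. It gives the time, the measured TCP pose, the force, the opening and the grip force at its end, in the units of the state.
- observe(): the state, without advancing time (a new reading comes with each control period).
- viewer.capture(name): name is "scene" or "side" or "wrist"; returns (picture, depth): 384x512x3 uint8, red, green, blue; 384x512 float32, m along the optical axis (not along the pixel's ray), 0 where there is no reading.
- viewer.camera_model(name): a dict with "mtx" (3x3 intrinsics, pixels), "extrinsics" (4x4, takes a point from world to camera coordinates). Camera axes: x right, y down, z forward; pixel columns grow to the right and rows downward; lengths in m; the calibration is good to about 2 mm. A picture is of the moment at which its call begins: read the wrist's pose just before it. camera_model takes no time and is no camera call; for the wrist camera it gives the pose at the moment of the call.
- arm.hand_in(): hands the job in; it is judged then, once.
The state is a dict: "time_s": time; "q": joint angles; "qd": joint speeds; "joint_efforts": joint torques, N m; "eef_pos": TCP position; "tool_rot": TCP orientation; "ft_force": force on the tool from outside, world axes, zero at the start; "ft_torque": the same for the moment, N m; "opening": finger opening in m; "gripper_force": force on a finger pad.
Only numpy, scipy, OpenCV 4.12 (cv2) and the standard library are available. Lean on these libraries where they do the work, as an engineer would, in place of code of your own. Each camera call takes 0.05 s, during which the arm holds its last target. There are 200 camera calls.

## Working session

There is one attempt and no reset: what is moved stays moved. The work goes in short steps, Python scripts to look and compute and a tool call to move; the robot and the scene stay as the last step left them, time stands still between calls to the robot, and variables do not carry over. Pictures are saved under pics/ and viewed, at most 10 in all, crops included, and the job is handed in when it is done.

Besides the shell and the picture viewer there is one more tool, called after "Emit:" as name(argument=value, ...) on one line, values as JSON. step_arm: Moves the arm, as the interface text tells. Its arguments: {"type":"object","properties":{"targets":{"type":"array"},"grip":{"type":"number"},"grip_force":{"type":"number"}},"required":["targets"]}

```bash
mkdir -p pics; python3 - <<'E'
from bench import observe, viewer
import cv2,numpy as np
s=observe();print({k:np.round(v,3).tolist() for k,v in s.items()})
for n in("scene","side","wrist"):
    m=viewer.camera_model(n);p,d=viewer.capture(n)
    np.savez(f"{n}0.npz",p=p,d=d,K=m["mtx"],E=m["extrinsics"])
    cv2.imwrite(f"pics/{n}0.png",p[:,:,::-1]);E=np.array(m["extrinsics"]);print(n,np.round(m["mtx"],1).tolist(),np.round(E,3).tolist(),(-E[:3,:3].T@E[:3,3]).round(3))
E
```

```text
{'time_s': 0.0, 'q': [-1.382, 0.088, 1.372, 0.0, 1.684, -0.103], 'qd': [-0.0, -0.0, 0.003, 0.001, -0.0, -0.001], 'joint_efforts': [-0.002, -35.187, -31.328, -0.0, 0.011, -0.0], 'eef_pos': [0.158, -0.526, 0.252], 'tool_rot': [-3.106, -0.456, 0.0], 'ft_force': [-0.065, -0.333, 0.392], 'ft_torque': [0.016, 0.011, 0.009], 'gripper_force': 0.0, 'opening': 0.085}
scene [[382.2, 0.0, 255.9], [0.0, 382.2, 187.3], [0.0, 0.0, 1.0]] [[-0.658, -0.753, 0.005, 0.372], [-0.544, 0.471, -0.694, 0.353], [0.52, -0.46, -0.72, 0.747], [0.0, 0.0, 0.0, 1.0]] [0.049 0.457 0.781]
side [[466.3, 0.0, 258.4], [0.0, 466.3, 193.2], [0.0, 0.0, 1.0]] [[1.0, -0.019, 0.025, -0.569], [0.01, -0.576, -0.817, 0.026], [0.03, 0.817, -0.575, 1.342], [0.0, 0.0, 0.0, 1.0]] [ 0.529 -1.092  0.808]
wrist [[282.7, 0.0, 250.1], [0.0, 282.7, 197.3], [0.0, 0.0, 1.0]] [[0.287, -0.958, -0.003, -0.549], [-0.907, -0.272, 0.322, -0.042], [-0.31, -0.09, -0.947, 0.382], [0.0, 0.0, 0.0, 1.0]] [ 0.237 -0.503  0.373]
```

View pics/scene0.png

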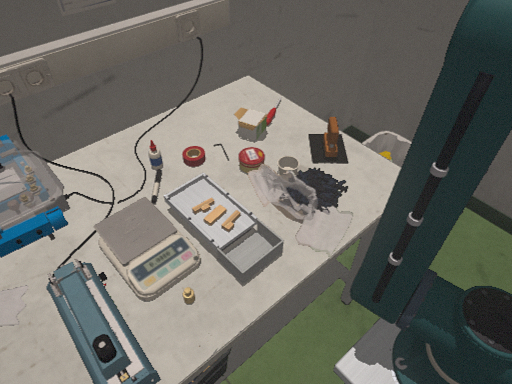

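View pics/side0.png

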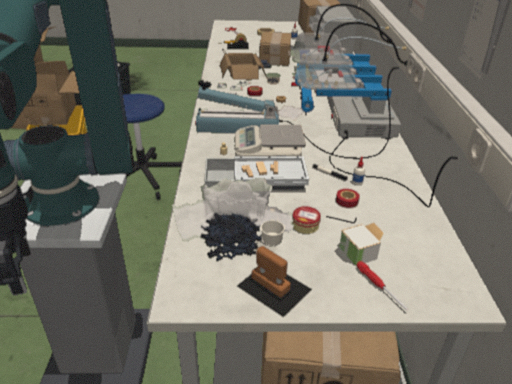

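View pics/wrist0.png

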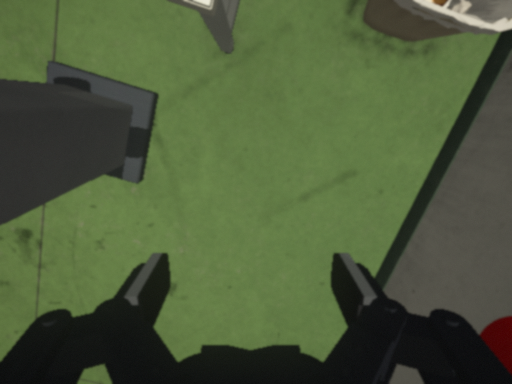

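The scene view shows the board at about (210,210) with its tray at (250,250), the weight at (188,295), and the mat with the scraper at (330,145). In the side view the scraper is at (271,272), the mat at (275,290), the off-cuts at (262,169), and the cup and tin at (272,233) and (307,217). The wrist view shows only floor.

```bash
cat > h.py <<'E'
import numpy as np,cv2
def cloud(f):
    z=np.load(f);p,d,K,E=z['p'],z['d'],z['K'],z['E']
    v,u=np.mgrid[:384,:512]
    c=np.stack([(u-K[0,2])/K[0,0]*d,(v-K[1,2])/K[1,1]*d,d],-1)
    W=(c-E[:3,3])@E[:3,:3]; W[d==0]=np.nan
    return p,W,K,E
def rays(px,K,E,z):
    px=np.asarray(px,float).reshape(-1,2);r=np.c_[(px-K[:2,2])/[K[0,0],K[1,1]],np.ones(len(px))]@E[:3,:3]
    C=-E[:3,:3].T@E[:3,3]; return C+r*((z-C[2])/r[:,2])[:,None]
def rect(xy):
    (c,s,a)=cv2.minAreaRect((np.asarray(xy)*1000).astype(np.float32)); return np.round(c,1),np.round(s,1),round(a,1)
E
python3 - <<'E'
from h import *
for n in("scene","side"):
    p,W,K,E=cloud(n+"0.npz");hsv=cv2.cvtColor(p,cv2.COLOR_RGB2HSV);H,S,V=[hsv[...,i].astype(int) for i in range(3)]
    print(n)
    def boxm(u0,u1,v0,v1):
        m=np.zeros(H.shape,bool);m[v0:v1,u0:u1]=1;return m
    R={'scene':[(300,355,108,172),(160,290,170,285)],'side':[(235,315,245,315),(195,315,150,215)]}[n]
    sb=boxm(*R[0]); br=sb&(H<20)&(S>100)&(V>50)
    P=W[br]; print("scraper px",br.sum(),"z pct",np.nanpercentile(P[:,2],[1,10,50,90,99]).round(3))
    top=P[(P[:,2]>.085)];print(" top",len(top),top[:,2].mean().round(4) if len(top) else '',rect(top[:,:2]))
    up=P[(P[:,2]>.055)];print(" bar rect",rect(up[:,:2]))
    ft=P[(P[:,2]<.042)&(P[:,2]>.0)];print(" foot rect",rect(ft[:,:2]))
    mk=sb&(V<60)&(S<120)
    k,l,st,_=cv2.connectedComponentsWithStats((mk).astype(np.uint8));
    i=1+st[1:,4].argmax();mm=(l==i)|br
    ys,xs=np.nonzero(l==i);g=rays(np.c_[xs,ys],K,E,.003);print(" mat",st[i],rect(g[:,:2]),"depth z",np.nanmedian(W[l==i][:,2]).round(4))
    bb=boxm(*R[1]);wd=bb&(H>5)&(H<25)&(S>80)&(V>120)
    k,l,st,ct=cv2.connectedComponentsWithStats(wd.astype(np.uint8))
    for i in range(1,k):
        if st[i,4]>15:
            ys,xs=np.nonzero(l==i);g=rays(np.c_[xs,ys],K,E,.052);q=W[l==i];print(" wood",st[i].tolist(),rect(g[:,:2]),np.nanpercentile(q[:,2],[10,50,90]).round(3))
    for lo,hi in((.047,.058),(.036,.044)):
        t=W[bb&(W[...,2]>lo)&(W[...,2]<hi)];t=t[(t[:,0]>.2)];print(" z",lo,len(t),rect(t[:,:2]),np.median(t[:,2]).round(4))
E
python3 - <<'E'
import cv2
a=cv2.imread('pics/scene0.png')[165:290,155:300];b=cv2.imread('pics/side0.png')[140:315,190:325]
a=cv2.resize(a,None,fx=2.7,fy=2.7,interpolation=2);b=cv2.resize(b,None,fx=2.7,fy=2.7,interpolation=2)
import numpy as np
o=np.zeros((600,800,3),np.uint8);o[:a.shape[0],:a.shape[1]]=a;o[:b.shape[0],400:400+b.shape[1]]=b[:600,:400]
cv2.imwrite('pics/crop1.png',o)
E
```

```text
scene
scraper px 423 z pct [0.003 0.025 0.068 0.101 0.103]
 top 160 0.0984 (array([ 585. , -319.1]), array([24.9, 77.3]), 45.3)
 bar rect (array([ 584.8, -319. ]), array([25. , 77.7]), 45.4)
 foot rect (array([ 581.6, -321.7]), array([45.4, 88.8]), 41.7)
 mat [309 134  39  29 624] (array([ 595.3, -323.8]), array([105.5, 136.5]), 48.4) depth z 0.0019
 wood [192, 198, 22, 13, 123] (array([614.7, 132.9]), array([56.7, 23.3]), 87.2) [0.049 0.051 0.053]
 wood [204, 205, 22, 18, 179] (array([574.6, 128.3]), array([24.3, 59.1]), 9.8) [0.049 0.051 0.053]
 wood [222, 210, 18, 19, 134] (array([531.7, 107.5]), array([21.5, 59. ]), 13.0) [0.049 0.051 0.053]
 z 0.047 2006 (array([541.3, 103.5]), array([336.5, 330.1]), 56.9) 0.0516
 z 0.036 2733 (array([539. ,  99.7]), array([341.3, 319.3]), 57.7) 0.0393
side
scraper px 1147 z pct [0.01  0.022 0.062 0.101 0.103]
 top 357 0.0972 (array([ 589.7, -328.1]), array([24.4, 77.7]), 45.2)
 bar rect (array([ 589.7, -328.1]), array([24.4, 77.7]), 45.2)
 foot rect (array([ 600.3, -318.3]), array([64.4, 91.6]), 46.4)
 mat [ 239  276   71   39 1137] (array([ 599.1, -330.1]), array([103.9, 133.4]), 48.5) depth z 0.0017
 wood [221, 150, 5, 4, 17] (array([458. , 211.8]), array([12.9, 19.3]), 2.3) [0.008 0.012 0.016]
 wood [271, 161, 7, 12, 58] (array([618.1, 125. ]), array([64. , 18.5]), 87.1) [0.047 0.05  0.051]
 wood [257, 162, 9, 12, 83] (array([577.4, 117.8]), array([22.1, 65.3]), 9.2) [0.048 0.05  0.052]
 wood [242, 166, 11, 11, 63] (array([535. ,  97.5]), array([20.7, 60.7]), 14.9) [0.047 0.05  0.052]
 z 0.047 900 (array([563.5,  61.3]), array([309.6, 341.1]), 1.3) 0.0507
 z 0.036 1653 (array([562.6,  72.2]), array([309.8, 351.9]), 1.3) 0.039
```

View pics/crop1.png

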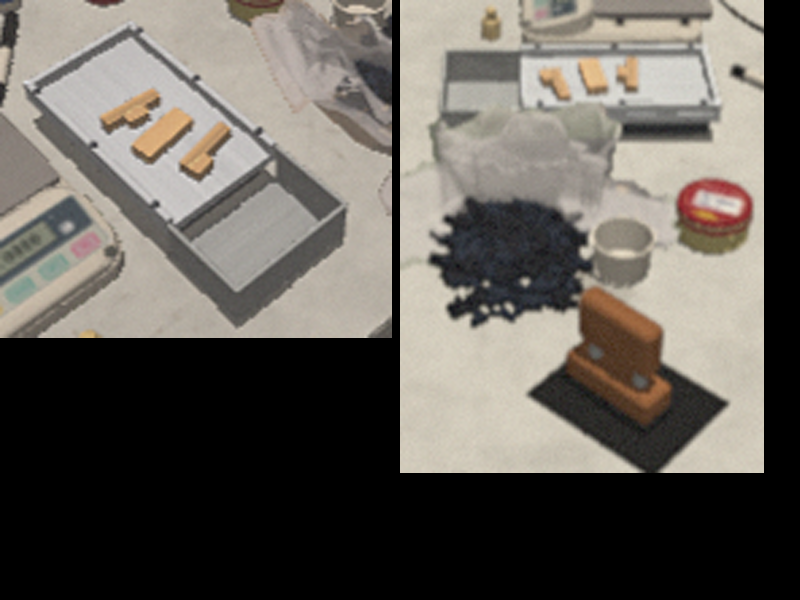

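The crop confirms three off-cuts about 40 mm apart on the plate, with the T at the back, the plain one in the middle and the L nearest the tray. Both views put the scraper near (0.587,-0.323) with its x at about 45°. I'm moving the wrist over it.

Emit:
step_arm(targets=[[[46.9,-7.1,0],[0,0,-118]],[[46.9,-7.1,0],[0,0,-118]],[[46.9,-7.1,0],[0,0,-118]],[[46.9,-7.1,0],[0,0,-118]],[[46.9,-7.1,0],[0,0,-118]],[[46.9,-7.1,0],[0,0,-118]],[[46.9,-7.1,0],[0,0,-118]],[[46.9,-7.1,0],[0,0,-118]],[[46.9,-7.1,0],[0,0,-118]],[[46.9,-7.1,0],[0,0,-118]]], grip=1)

```text
time_s: 1.4
eef_pos: [0.5876, -0.3231, 0.2521]
tool_rot: [-1.46, -2.78, 0.0]
ft_force: [0.1, -0.0, -0.4]
opening: 0.0856
gripper_force: 0.0
```

Emit:
step_arm(targets=[[[0,0,0],[0,0,-11]],[[0,0,0],[0,0,-11]],[[0,0,0],[0,0,-11]]])

```text
time_s: 1.78
eef_pos: [0.5869, -0.3239, 0.253]
tool_rot: [-1.202, -2.902, 0.0]
ft_force: [0.7, 0.2, 0.3]
opening: 0.0853
gripper_force: 0.0
```

```bash
cat >> h.py <<'E'
def snap(n,tag):
    from bench import viewer
    m=viewer.camera_model(n);p,d=viewer.capture(n)
    np.savez(tag+".npz",p=p,d=d,K=m["mtx"],E=m["extrinsics"]);cv2.imwrite(f"pics/{tag}.png",p[:,:,::-1]);return cloud(tag+".npz")
E
python3 - <<'E'
from h import *
p,W,K,E=snap("wrist","w1")
hsv=cv2.cvtColor(p,cv2.COLOR_RGB2HSV);H,S,V=[hsv[...,i].astype(int) for i in range(3)]
br=(H<20)&(S>100)&(V>50)&(np.hypot(W[...,0]-.587,W[...,1]+.323)<.12)
P=W[br];print(len(P),np.nanpercentile(P[:,2],[1,50,99]).round(4))
t=P[P[:,2]>.09];print("top",rect(t[:,:2]),np.median(t[:,2]))
ys,xs=np.nonzero(br&(W[...,2]>.09));g=rays(np.c_[xs,ys],K,E,.103);print("top ray",rect(g[:,:2]))
f=P[(P[:,2]<.042)&(P[:,2]>.028)];print("foot",rect(f[:,:2]),np.median(f[:,2]))
mk=(V<60)&(abs(W[...,2]-.003)<.008)&(np.hypot(W[...,0]-.597,W[...,1]+.327)<.11)
print("mat",mk.sum(),rect(W[mk][:,:2]),np.nanmedian(W[mk][:,2]))
E
```

```text
2373 [0.0044 0.1019 0.1051]
top (array([ 587.5, -316.7]), array([77.1, 67.8]), 88.4) 0.10283299390675635
top ray (array([ 661.2, -326. ]), array([ 63. , 218.2]), 87.2)
foot (array([ 587.1, -323.7]), array([35.2, 92.7]), 45.9) 0.03563408269662523
mat 5361 (array([ 596. , -326.8]), array([109.8, 137.8]), 48.6) 0.0036233534013953564
```

View pics/w1.png

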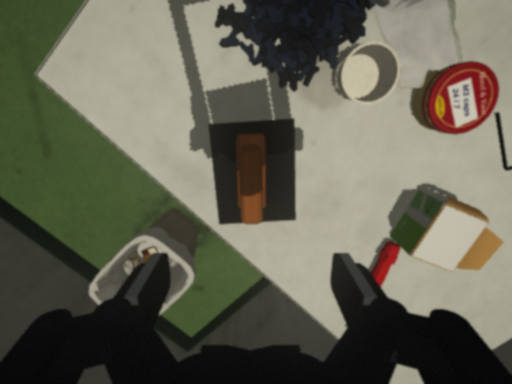

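The wrist view shows the scraper at (252,178) on the mat, with the foot at (0.5871,-0.3237), 45.9° and the bar top at 0.103. The mat centre is (0.596,-0.327), 48.6°. Descending to grasp.

Emit:
step_arm(targets=[[[0,0,6],[0,0,-1]],[[0,0,12],[0,0,-1]],[[0,0,15],[0,0,-1]],[[0,0,17.3],[0,0,-1]],[[0,0,17.3],[0,0,-1]]], grip=1)

```text
time_s: 2.45
eef_pos: [0.5854, -0.3229, 0.0773]
tool_rot: [-1.173, -2.908, -0.002]
ft_force: [-0.1, -0.5, 0.2]
opening: 0.0851
gripper_force: 0.0
```

Emit:
step_arm(targets=[[[0,0,0],[0,0,0]],[[0,0,0],[0,0,0]],[[0,0,0],[0,0,0]],[[0,0,0],[0,0,0]],[[0,0,0],[0,0,0]],[[0,0,0],[0,0,0]]], grip=0, grip_force=80)

```text
time_s: 3.2
eef_pos: [0.5877, -0.324, 0.0817]
tool_rot: [1.172, 2.912, -0.0]
ft_force: [0.7, 0.6, 4.9]
opening: 0.023
gripper_force: 79.2
```

Gripped, opening 23 mm. Lifting, then moving to a viewing pose beside the board.

Emit:
step_arm(targets=[[[0,0,-3],[0,0,0]],[[0,0,-8],[0,0,0]],[[0,0,-14],[0,0,0]],[[3,3,-18],[0,0,5]],[[7,7.5,-20],[0,0,12]],[[11,12,-22],[0,0,18]],[[15,16,-24],[0,0,24]],[[20,21,-26.8],[0,0,30]],[[24.2,25.9,-26.8],[0,0,33]],[[24.2,25.9,-26.8],[0,0,33]]])

```text
time_s: 4.45
eef_pos: [0.5913, 0.0343, 0.347]
tool_rot: [-1.945, -2.464, 0.002]
ft_force: [-0.4, -1.2, -3.4]
opening: 0.0233
gripper_force: 78.8
```

Emit:
step_arm(targets=[[[0,0,0],[0,0,0]],[[0,0,0],[0,0,0]],[[0,0,0],[0,0,0]]])

```text
time_s: 4.82
eef_pos: [0.5919, 0.0288, 0.3475]
tool_rot: [-1.955, -2.458, 0.002]
ft_force: [-0.3, 0.1, -3.4]
opening: 0.0231
gripper_force: 78.8
```

```bash
python3 - <<'E'
from h import *
from bench import observe
p,W,K,E=snap("wrist","w2");s=observe();print(s['eef_pos'],s['tool_rot'],s['opening'],s['time_s'])
E
```

```text
[0.59190869 0.0290086  0.34779944] [-1.95511152e+00 -2.45846287e+00  1.29167009e-03] 0.023094623875688794 4.875
```

View pics/w2.png

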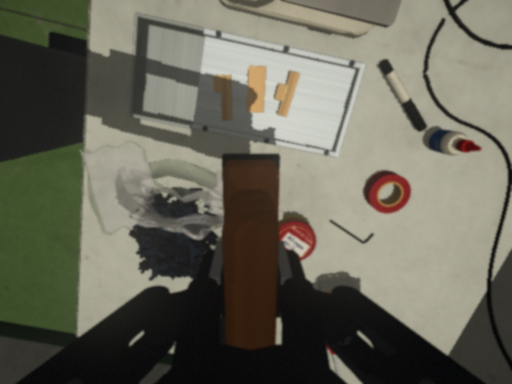

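The wrist view shows the board from (135,15) to (362,62) along its left rim and the right back corner at (338,155). The tray is at the left, the off-cuts are at (224,98), (257,88) and (288,93), and the scraper hangs at (250,250). Next I fit the board from the rim heights and the plate colour.

```bash
python3 - <<'E'
from h import *
p,W,K,E=cloud("w2.npz")
v,u=np.mgrid[:384,:512]
box=(u>125)&(u<375)&(v>5)&(v<165)
Z=W[...,2]
r=box&(Z>.045)&(Z<.06)
n,l,st,_=cv2.connectedComponentsWithStats(cv2.morphologyEx(r.astype(np.uint8),cv2.MORPH_CLOSE,np.ones((3,3))));
i=1+st[1:,4].argmax();m=(l==i)&r;print(st[i],rect(W[m][:,:2]),np.median(Z[m]))
b=box&(Z>.03)&(Z<.06);n,l,st,_=cv2.connectedComponentsWithStats(b.astype(np.uint8));i=1+st[1:,4].argmax();bm=(l==i);print("all",st[i],rect(W[bm][:,:2]))
c,s,a=cv2.minAreaRect((W[m][:,:2]*1000).astype(np.float32));
# yaw from rim points: fit lines to +y and -y rims
yaw=np.radians(a if s[0]>s[1] else a-90);ex=np.array([np.cos(yaw),np.sin(yaw)]);ey=np.array([-ex[1],ex[0]])
q=(W[m][:,:2]*1000-c);X=q@ex;Y=q@ey;print("yaw0",np.degrees(yaw),"X",X.min().round(1),X.max().round(1),"Y",Y.min().round(1),Y.max().round(1))
for sg in(1,-1):
    k=(sg*Y>50)&(X<140);f=np.polyfit(X[k],Y[k],1);print("rim",sg,k.sum(),np.degrees(np.arctan(f[0])).round(2),np.polyval(f,[-100,0,100]).round(1))
k=(X>140)&(abs(Y)<50);f=np.polyfit(Y[k],X[k],1);print("back",k.sum(),np.degrees(np.arctan(f[0])).round(2),f[1].round(1))
pl=bm&(abs(Z-.04)<.004);q=W[pl][:,:2]*1000-c;PX=q@ex;print("plate X",np.percentile(PX,[1,99]).round(1),"c",c)
# lighter-plate edge by depth: floor of tray
t=box&(Z<.02);q2=W[t][:,:2]*1000-c;X2=q2@ex;Y2=q2@ey;k=(abs(Y2)<45)&(abs(X2)<160);print("tray floor X",np.percentile(X2[k],[1,99]).round(1),"z",np.median(Z[t][k]))
hsv=cv2.cvtColor(p,cv2.COLOR_RGB2HSV);wd=box&(hsv[...,0]>5)&(hsv[...,0]<25)&(hsv[...,1]>80)&(Z>.045)&(Z<.06)
n,l,st,_=cv2.connectedComponentsWithStats(wd.astype(np.uint8))
for i in range(1,n):
    if st[i,4]>50: print("wood",st[i],rect(W[l==i][:,:2]))
br=(u>215)&(u<285)&(v>150)&(v<350)&(hsv[...,0]<20)&(hsv[...,1]>100)
print("scraper z",np.nanpercentile(Z[br],[2,20,50,80,98]).round(3))
f=br&(abs(Z-(.3478-.0787+.033))<.008);print("foot",f.sum(),rect(W[f][:,:2]) if f.sum()>9 else '')
E
```

```text
[ 129   13  238  145 3700] (array([559.8, 121.9]), array([311.1, 132. ]), 1.9) 0.05274259419160404
all [  129    13   238   145 16990] (array([559.8, 121.9]), array([311.1, 132. ]), 1.9)
yaw0 1.9091187715530393 X -155.6 155.6 Y -66.0 66.0
rim 1 1525 -0.47 [61.3 60.5 59.6]
rim -1 1096 0.26 [-61.6 -61.2 -60.7]
back 530 0.08 150.3
plate X [-151.4  146.8] c (559.8096923828125, 121.91302490234375)
tray floor X [-151.8  -71.7] z 0.003819777730436424
wood [247  66  19  46 735] (array([576.1, 126.5]), array([22.5, 58.2]), 10.2)
wood [275  72  24  44 527] (array([615.6, 130.8]), array([57.6, 22.4]), 86.9)
wood [214  75  18  45 515] (array([533.4, 105.6]), array([22.6, 57.6]), 13.1)
scraper z [0.288 0.33  0.368 0.369 0.37 ]
foot 1657 (array([586. ,  54.6]), array([35.1, 40.6]), 12.9)
```

Board origin is (0.605,0.123) with yaw 1.8°, and all three off-cuts lie at board x ≤ +30 mm. I'll set the scraper down at board x = +68 mm, in two stages.

Emit:
step_arm(targets=[[[2.5,3.3,3],[0,0,4]],[[5,6.7,7],[0,0,8]],[[7.55,10,11],[0,0,11.2]],[[7.55,10.05,14.8],[0,0,11.2]],[[7.55,10.05,14.8],[0,0,11.2]],[[7.55,10.05,14.8],[0,0,11.2]],[[7.55,10.05,14.8],[0,0,11.2]]])

```text
time_s: 5.75
eef_pos: [0.6738, 0.1263, 0.2043]
tool_rot: [2.182, 2.255, 0.007]
ft_force: [-0.0, 0.5, -2.5]
opening: 0.023
gripper_force: 79.7
```

```bash
python3 - <<'E'
from h import *
from bench import observe,viewer
for i in range(4):
    s=observe();r=np.array(s['tool_rot']);print(np.round(s['eef_pos'],4),r.round(3),(2*np.degrees(np.arctan2(r[1],r[0]))-90).round(2)%360,s['time_s'],s['ft_force'].round(2) if hasattr(s['ft_force'],'round') else s['ft_force'])
    if i<3:viewer.capture("wrist")
p,W,K,E=snap("scene","s2");p,W,K,E=snap("side","d2")
for t in("s2","d2"):
    p,W,K,E=cloud(t+".npz");h=cv2.cvtColor(p,cv2.COLOR_RGB2HSV)
    m=(h[...,0]<20)&(h[...,1]>100)&(h[...,2]>40)&(W[...,2]>.1)&(W[...,2]<.2)&(np.hypot(W[...,0]-.673,W[...,1]-.125)<.1)
    print(t,m.sum(),rect(W[m][:,:2]),np.percentile(W[m][:,2],[1,99]).round(4))
E
```

```text
[0.6738 0.1263 0.2043] [2.182 2.255 0.007] 1.89 5.75 [-0.01  0.53 -2.47]
[0.6737 0.1264 0.204 ] [2.182 2.255 0.007] 1.9 5.8 [ 0.42 -1.   -2.86]
[0.6734 0.1265 0.2034] [2.182 2.256 0.006] 1.91 5.85 [-0.32  0.84 -3.03]
[0.6732 0.1266 0.2028] [2.182 2.256 0.005] 1.92 5.9 [ 0.36  0.35 -3.52]
s2 600 (array([668.1, 129.2]), array([93.2, 34.1]), 89.1) [0.1345 0.1988]
d2 242 (array([673.6, 118.9]), array([34.7, 92.4]), 2.0) [0.1325 0.1984]
```

Emit:
step_arm(targets=[[[-0.1,0,2],[0,0,0]],[[-0.1,0,4],[0,0,0]],[[-0.1,0,5.5],[0,0,0]],[[-0.1,0,6.5],[0,0,0]],[[-0.1,0,7.3],[0,0,0]],[[-0.1,0,7.8],[0,0,0]],[[-0.1,0,8.1],[0,0,0]],[[-0.1,0,8.2],[0,0,0]],[[-0.1,0,8.2],[0,0,0]],[[-0.1,0,8.2],[0,0,0]]])

```text
time_s: 7.25
eef_pos: [0.6729, 0.126, 0.1188]
tool_rot: [2.183, 2.258, 0.001]
ft_force: [0.6, 0.4, -3.2]
opening: 0.0229
gripper_force: 80.1
```

```bash
python3 - <<'E'
from h import *
from bench import observe,viewer
snap("side","d3");snap("scene","s3");
s=observe();r=np.array(s['tool_rot']);print(np.round(s['eef_pos'],4),r.round(3),s['time_s'],np.round(s['ft_force'],2))
a=cv2.resize(cv2.imread('pics/s3.png')[165:290,155:300],None,fx=2.7,fy=2.7,interpolation=2);b=cv2.resize(cv2.imread('pics/d3.png')[120:220,190:335],None,fx=2.7,fy=2.7,interpolation=2)
cv2.imwrite('pics/c3.png',np.vstack([np.pad(a,((0,0),(0,max(0,b.shape[1]-a.shape[1])),(0,0))),b])[:600])
E
```

```text
[0.6729 0.126  0.1188] [2.183e+00 2.258e+00 1.000e-03] 7.35 [ 0.04 -0.38 -1.97]
```

View pics/c3.png

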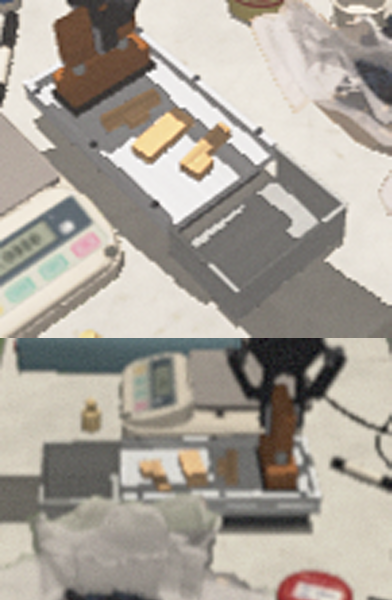

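The crops show the scraper between the rims behind all three off-cuts. Starting the wipe.

Emit:
step_arm(targets=[[[0,-1,0],[0,0,0]],[[0,-2,0],[0,0,0]],[[0,-3,0],[0,0,0]],[[0,-4,0],[0,0,0]],[[0,-5,0],[0,0,0]],[[0,-6,0],[0,0,0]],[[0,-7,0],[0,0,0]],[[0,-8,0],[0,0,0]],[[0,-9,0],[0,0,0]],[[0,-10,0],[0,0,0]]])

```text
time_s: 8.6
eef_pos: [0.5724, 0.1225, 0.1187]
tool_rot: [2.183, 2.258, 0.001]
ft_force: [3.2, -0.3, 1.6]
opening: 0.0231
gripper_force: 80.5
```

Emit:
step_arm(targets=[[[0,-0.9,0],[0,0,0]],[[0,-1.8,0],[0,0,0]],[[0,-2.7,0],[0,0,0]],[[0,-3.6,0],[0,0,0]],[[0,-4.5,0],[0,0,0]],[[0,-5.4,0],[0,0,0]],[[0,-6.3,0],[0,0,0]],[[0,-7.2,0],[0,0,0]],[[0,-8.1,0],[0,0,0]],[[0,-9,0],[0,0,0]]])

```text
time_s: 9.85
eef_pos: [0.4824, 0.1194, 0.1185]
tool_rot: [2.183, 2.258, 0.001]
ft_force: [4.0, 0.3, 3.6]
opening: 0.023
gripper_force: 80.8
```

```bash
python3 - <<'E'
from h import *
from bench import observe,viewer
snap("side","d4");snap("scene","s4");
s=observe();r=np.array(s['tool_rot']);print(np.round(s['eef_pos'],4),r.round(3),s['time_s'],np.round(s['ft_force'],2))
a=cv2.resize(cv2.imread('pics/s4.png')[165:290,155:300],None,fx=2.7,fy=2.7,interpolation=2);b=cv2.resize(cv2.imread('pics/d4.png')[120:220,190:335],None,fx=2.7,fy=2.7,interpolation=2)
cv2.imwrite('pics/c4.png',np.vstack([np.pad(a,((0,0),(0,max(0,b.shape[1]-a.shape[1])),(0,0))),b])[:600])
E
```

```text
[0.4815 0.1194 0.1185] [-2.183e+00 -2.259e+00  2.000e-03] 9.95 [0.76 0.98 6.64]
```

View pics/c4.png

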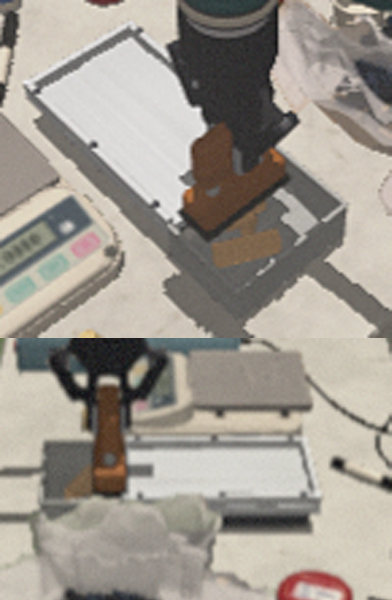

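The crops show the plate swept clear and pieces lying in the tray in front of the scraper at about (245,240). Lifting and checking all three.

Emit:
step_arm(targets=[[[0,0,-1],[0,0,0]],[[0,0,-3],[0,0,0]],[[0,0,-7],[0,0,0]],[[0,0,-12],[0,0,0]],[[-2,4,-17],[0,0,0]],[[-7,8,-19],[0,0,0]],[[-12,11,-19],[0,0,0]],[[-12,11,-19],[0,0,0]],[[-12,11,-19],[0,0,0]]])

```text
time_s: 11.08
eef_pos: [0.5958, 0.0033, 0.3057]
tool_rot: [-2.18, -2.254, 0.006]
ft_force: [-0.2, 0.7, -3.1]
opening: 0.0232
gripper_force: 80.6
```

```bash
python3 - <<'E'
from h import *
from bench import observe
for n,t in(("wrist","w5"),("scene","s5"),("side","d5")):
    p,W,K,E=snap(n,t);hsv=cv2.cvtColor(p,cv2.COLOR_RGB2HSV)
    wd=(hsv[...,0]>5)&(hsv[...,0]<25)&(hsv[...,1]>80)&(hsv[...,2]>60)&(abs(W[...,0]-.5)<.22)&(abs(W[...,1]-.12)<.075)&(W[...,2]<.08)
    k,l,st,_=cv2.connectedComponentsWithStats(wd.astype(np.uint8))
    for i in range(1,k):
        if st[i,4]>15:
            q=W[l==i];b=(q[:,:2].mean(0)-[.605,.123])@np.array([[.9995,-.0314],[.0314,.9995]]);print(t,st[i].tolist(),rect(q[:,:2]),"z",np.percentile(q[:,2],[5,50,95]).round(3),"board",b.round(3))
s=observe();print(np.round(s['eef_pos'],4),s['tool_rot'],s['time_s'],np.round(s['ft_force'],2),s['opening'])
a=cv2.imread('pics/w5.png');b=cv2.resize(cv2.imread('pics/s5.png')[185:290,155:300],None,fx=2,fy=2,interpolation=2)
cv2.imwrite('pics/c5.png',np.vstack([a,np.pad(b,((0,0),(0,512-b.shape[1]),(0,0)))]))
E
```

```text
w5 [129, 33, 49, 76, 1649] (array([469., 123.]), array([70.2, 80.7]), 66.7) z [0.013 0.028 0.044] board [-0.14   0.008]
s5 [229, 228, 30, 36, 493] (array([483.3, 116.2]), array([ 69.9, 105.6]), 58.2) z [0.007 0.026 0.041] board [-0.144  0.011]
d5 [215, 167, 18, 12, 137] (array([466.2, 140.1]), array([84. , 49.4]), 80.7) z [0.009 0.025 0.042] board [-0.143  0.006]
[0.5958 0.0046 0.3076] [-2.18016932e+00 -2.25907240e+00  1.85270212e-03] 11.225 [-0.34  0.31 -4.35] 0.02302140364159376
```

View pics/c5.png

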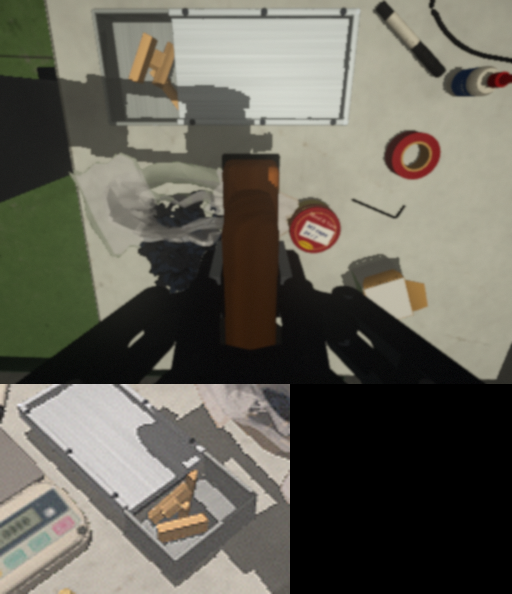

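The plate is empty and all three pieces are in the tray at about (155,65), but one leans near the plate edge at (177,100). I'll check the pieces numerically.

```bash
python3 - <<'E'
from h import *
for t in("w5","s5"):
    p,W,K,E=cloud(t+".npz");hsv=cv2.cvtColor(p,cv2.COLOR_RGB2HSV)
    wd=(hsv[...,0]>5)&(hsv[...,0]<25)&(hsv[...,1]>80)&(hsv[...,2]>60)&(abs(W[...,0]-.5)<.22)&(abs(W[...,1]-.12)<.075)&(W[...,2]<.08)
    k,l,st,_=cv2.connectedComponentsWithStats(wd.astype(np.uint8));i=1+st[1:,4].argmax()
    q=W[l==i];B=(q[:,:2]-[.605,.123])@np.array([[.9995,-.0314],[.0314,.9995]])*1000
    # height map: rows board x, cols board y, 6 mm cells, max z mm
    g=np.zeros((18,22),int)
    ix=((B[:,0]+203)//6).astype(int);iy=((B[:,1]+66)//6).astype(int);ok=(ix>=0)&(ix<18)&(iy>=0)&(iy<22)
    np.maximum.at(g,(ix[ok],iy[ok]),(q[ok,2]*1000).astype(int))
    print(t)
    for r in range(18):print(-200+6*r,' '.join(f"{v:2d}" if v else ' .' for v in g[r]))
E
```

```text
w5
-200  .  .  .  .  .  .  .  .  .  .  .  .  .  .  .  .  .  .  .  .  .  .
-194  .  .  .  .  .  .  .  .  .  .  .  .  .  .  .  .  .  .  .  .  .  .
-188  .  .  .  .  .  .  .  .  .  .  .  .  .  .  .  .  .  .  .  .  .  .
-182  .  .  .  .  .  .  .  .  .  4  4  4  .  .  .  .  .  .  .  .  .  .
-176  .  .  .  .  .  .  .  .  . 28 28  .  3  3  .  .  .  .  .  .  .  .
-170  .  .  .  .  .  .  .  .  . 29 29 29 27  .  3  4  .  .  .  .  .  .
-164  .  .  .  .  .  .  .  . 27 28 28 29 29 28 26  .  3  4  1  .  .  .
-158  .  .  .  .  .  .  .  .  .  . 29 29 30 29 29 29 27  .  3  .  .  .
-152  .  .  .  .  .  .  .  .  .  2  .  4 29 29 29 29 29 28 28  .  .  .
-146  .  .  .  .  .  .  .  .  .  . 28 27 35  . 28 28 29 29 28  .  .  .
-140  .  .  .  .  .  .  .  . 45 44 35 38 42 40 34  . 27 29 28  .  .  .
-134  .  .  .  .  .  .  . 38 48 49 46 43 41 40 36 32  .  .  .  .  .  .
-128  .  .  .  .  .  . 28 40 48 46 45 42 39 35 33 24 15  .  .  .  .  .
-122  .  .  .  . 28 29 28 28 44 44 41 37 34 31 30 25 22 18  .  .  .  .
-116  .  .  . 28 28 28 28 28  .  .  . 31 30 28 25 20 18  .  .  .  .  .
-110  .  .  .  .  .  .  .  .  . 
[... 759 characters left out ...]
 .  .  .  .  .  .  .  .  .  .  .  . 26 27 28 30 28 27  .  .  .
-146  .  .  .  .  .  .  .  .  .  2 27 28  .  .  .  . 29 28 25  .  .  .
-140  .  .  .  .  .  .  .  . 40 43 37 33 41 41 41 26  . 26  .  .  .  .
-134  .  .  .  .  .  .  . 22 41 48 46 41 38 36 34 31  .  .  .  .  .  .
-128  .  .  .  .  .  . 26 26 43 43 44 36 36 32 30 27 21 17  .  .  .  .
-122  .  .  .  . 23 27 28  .  .  . 37 36 32 29 27 22 21 16  .  .  .  .
-116  .  .  . 25 28 27 27  .  .  .  .  . 26 24 23 18 14  .  .  .  .  .
-110  .  .  . 27 28 26  .  .  .  .  .  .  .  .  .  .  .  .  .  .  .  .
-104  .  .  .  .  .  .  .  .  .  .  .  .  .  .  .  .  .  .  .  .  .  .
-98  .  .  .  .  .  .  .  .  .  .  .  .  .  .  .  .  .  .  .  .  .  .
```

All three are within the tray (board x -176 to -113, nothing resting on the plate). Carrying the scraper back to a hover above the mat.

Emit:
step_arm(targets=[[[-5,0,0],[0,0,-6]],[[-10,0,0],[0,0,-14]],[[-15,-0.5,0],[0,0,-22]],[[-20,-0.5,0],[0,0,-30]],[[-25,-1,0],[0,0,-38]],[[-30,-1.1,3],[0,0,-46]],[[-33.1,-1.1,8],[0,0,-46]],[[-33.1,-1.1,13],[0,0,-46]],[[-33.1,-1.1,17.8],[0,0,-46]],[[-33.1,-1.1,17.8],[0,0,-46]]])

```text
time_s: 12.48
eef_pos: [0.594, -0.3245, 0.1239]
tool_rot: [-1.12, -2.921, -0.005]
ft_force: [-0.1, 1.0, -4.0]
opening: 0.0232
gripper_force: 80.4
```

Emit:
step_arm(targets=[[[0,0,0],[0,0,0]],[[0,0,0],[0,0,0]],[[0,0,0],[0,0,0]]])

```text
time_s: 12.85
eef_pos: [0.5981, -0.3283, 0.1335]
tool_rot: [1.125, 2.928, -0.002]
ft_force: [-0.4, 0.2, -3.4]
opening: 0.0234
gripper_force: 80.6
```

```bash
python3 - <<'E'
from h import *
from bench import observe
p,W,K,E=snap("wrist","w6");s=observe();print(np.round(s['eef_pos'],4),np.round(s['tool_rot'],3),s['time_s'],np.round(s['ft_force'],2))
for n,t in(("scene","s6"),("side","d6")):
    p,W,K,E=snap(n,t);h=cv2.cvtColor(p,cv2.COLOR_RGB2HSV)
    m=(h[...,0]<20)&(h[...,1]>100)&(h[...,2]>40)&(W[...,2]>.03)&(W[...,2]<.2)&(np.hypot(W[...,0]-.596,W[...,1]+.327)<.1)
    print(t,m.sum(),rect(W[m][:,:2]),np.percentile(W[m][:,2],[1,99]).round(4))
E
```

```text
[ 0.5978 -0.3283  0.1327] [ 1.126e+00  2.929e+00 -1.000e-03] 12.9 [-0.42  0.59 -2.38]
s6 409 (array([ 594.7, -321.4]), array([42.7, 90.3]), 44.9) [0.0636 0.1545]
d6 911 (array([ 606.8, -332.8]), array([97.4, 85.1]), 5.2) [0.0611 0.1588]
```

Emit:
step_arm(targets=[[[0,0,2],[0,0,0]],[[0,0,3.5],[0,0,0]],[[0,0,4.3],[0,0,0]],[[0,0,4.7],[0,0,0]],[[0,0,4.9],[0,0,0]],[[0,0,5],[0,0,0]],[[0,0,5],[0,0,0]],[[0,0,5],[0,0,0]],[[0,0,5],[0,0,0]]])

```text
time_s: 14.12
eef_pos: [0.5973, -0.328, 0.0817]
tool_rot: [1.127, 2.931, -0.001]
ft_force: [-3.5, 2.6, 4.9]
opening: 0.0231
gripper_force: 81.9
```

It touches the mat (force +5 N against −3 N while carrying). Releasing, then going straight up.

Emit:
step_arm(targets=[[[0,0,0],[0,0,0]],[[0,0,0],[0,0,0]],[[0,0,0],[0,0,0]],[[0,0,0],[0,0,0]],[[0,0,0],[0,0,0]],[[0,0,0],[0,0,0]]], grip=1)

```text
time_s: 14.88
eef_pos: [0.597, -0.3279, 0.0803]
tool_rot: [1.127, 2.932, -0.0]
ft_force: [-0.0, -0.4, 0.7]
opening: 0.0855
gripper_force: 0.0
```

Emit:
step_arm(targets=[[[0,0,-2],[0,0,0]],[[0,0,-5],[0,0,0]],[[0,0,-10],[0,0,0]],[[0,0,-15],[0,0,0]],[[0,0,-18],[0,0,0]],[[0,0,-18],[0,0,0]],[[0,0,-18],[0,0,0]],[[0,0,-18],[0,0,0]]])

```text
time_s: 15.88
eef_pos: [0.5964, -0.3275, 0.2578]
tool_rot: [-1.126, -2.929, -0.001]
ft_force: [0.3, 0.3, -0.3]
opening: 0.0855
gripper_force: 0.0
```

```bash
python3 - <<'E'
from h import *
p,W,K,E=snap("wrist","w7");h=cv2.cvtColor(p,cv2.COLOR_RGB2HSV)
br=(h[...,0]<20)&(h[...,1]>100)&(h[...,2]>50)&(np.hypot(W[...,0]-.597,W[...,1]+.327)<.09)
P=W[br]
for lo,hi in((.028,.042),(.095,.11)):
    f=P[(P[:,2]<hi)&(P[:,2]>lo)];print(rect(f[:,:2]),np.percentile(f[:,2],[5,50,95]).round(4))
mk=(h[...,2]<60)&(abs(W[...,2]-.003)<.008)&(np.hypot(W[...,0]-.597,W[...,1]+.327)<.11);print("mat",rect(W[mk][:,:2]))
p,W,K,E=snap("scene","s7");h=cv2.cvtColor(p,cv2.COLOR_RGB2HSV)
a=cv2.resize(p[90:310,150:370,::-1],None,fx=2.5,fy=2.5,interpolation=2);cv2.imwrite("pics/c7.png",a)
E
```

```text
(array([ 596.8, -327. ]), array([36. , 91.6]), 47.4) [0.0318 0.0355 0.0372]
(array([ 596.2, -327.4]), array([23.7, 76.3]), 48.7) [0.098  0.1028 0.1044]
mat (array([ 596. , -326.7]), array([109.9, 137.7]), 48.9)
```

View pics/c7.png

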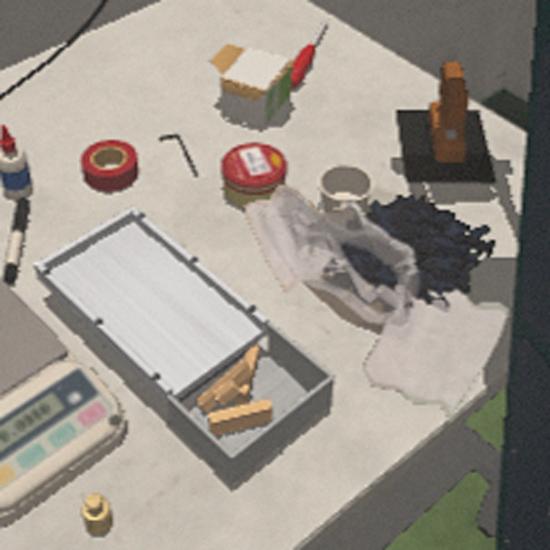

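The final picture shows the scraper upright in the middle of the mat at (450,130), within 1 mm of its centre. The off-cuts are in the tray at (235,395) and the bystanders are untouched. Handing in.

```bash
python3 -c "
from bench import arm
print(arm.hand_in())"
```

```text
the job is handed in; nothing more can be done
None
```

The job is handed in, with no verdict returned: all three off-cuts are in the tray, the scraper stands released within 1 mm of the mat's centre, and the tin, cup and weight were not touched.

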